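# Clip the right bar into the spring-jaw holder

### The arm

A 6-joint arm with a two-finger parallel gripper is mounted at the origin on the work surface. World frame = base frame: x ahead of the robot, y to its left, z up, the work surface at z = 0. Lengths are in m, angles in rad, forces in N, time in s.
With the tool pointing down it reaches from about 0.3 to 0.875 m from the base axis. Payload 6.4 kg.
Tool frame: the origin (TCP) lies on the centre line of the jaws, within the pads' length; the fingertips stand 8 mm ahead of it and the grasp point (between the pads) lies 11 mm behind it; z points along the fingers, y is the line along which they close (so a half turn about z gives the same grasp; the last joint's range is limited). The gripper opens to 85 mm and grips with 20 to 120 N. Pads are 22 mm wide; open, the fingers measure 114 mm over their backs; the gripper's body (76 mm by 85 mm) begins 54 mm behind the grasp point. The pads swing forward as they close: fully open they stand 13 mm farther back than shut.
Start: joints at [1.134, 0.181, 1.607, -0, 1.354, -0.206], TCP at [0.132, 0.56, 0.239] pointing down, gripper open.
Joint ranges: [-2.99, 2.99], [-0.89, 2.07], [0.3, 2.58], [-1.14, 4.28], [0, 2.63], [-3.12, 3.12]. Speed limits (rad/s): [2.57, 2.57, 3.01, 3.14, 3.14, 3.14].

### API

Orientations are given as a unit quaternion [w, x, y, z].
In Python, from bench import ctrl gives the robot as it stands.
- The arm moves only by the shell command python3 -m handwheel 'ROWS' [OPENING]. ROWS is JSON, a list that holds one entry, the list of rows, each a list of 4 numbers: the shift along the tool's x, y, z each as a share of 20 cm, from -1 to 1, then the turn about the tool's z as a share of 1.5 rad, from -1 to 1. In form: [[[x, y, z, twist], ...]]. A call has 1 to 10 rows; each row is the pose to reach, as a shift and turn from the pose commanded when the call began, along the tool's axes at that moment; what a row does not reach only later rows make up. A row lasts 1/8 s, in which the tool goes at most 62.5 mm and 10.7 degrees, less where a joint would pass 70% of its speed; a pose out of reach is approached as far as the arm can. A call with a number of a shift or a turn outside -1 to 1 is refused whole. A call with a gripper value outside its range is refused whole. OPENING is the finger opening in mm, from 0 to 85.4, set as the call begins (- or left out, the last holds). The fingers move at their own pace and stop on an object; the grip force is fixed at half the most. Time passes only in rows, so rows that repeat a pose let the fingers close. It gives the time, the measured TCP pose, the force, the opening and the grip force at its end, in the units of the state.
- ctrl.get_obs(): the state, without advancing time (a new reading comes with each control period).
- ctrl.camera(name): name is "scene" or "top" or "wrist"; returns a dict with "color" (384x512x3 uint8, red, green, blue), "range_z" (384x512 float32, m along the optical axis (not along the pixel's ray), 0 where there is no reading), "K" (3x3 intrinsics, pixels), "pose" (4x4, takes a point from camera to world coordinates); the wrist camera has in their place "T_tool_cam" (4x4, takes a point from camera to tool coordinates, whose origin is the TCP and whose axes are the flange's). Camera axes: x right, y down, z forward; pixel columns grow to the right and rows downward; lengths in m; the calibration is good to about 2 mm. A picture is of the moment at which its call begins: read the wrist's pose just before it.
- ctrl.hand_in(): hands the job in; it is judged then, once.
The state is a dict: "time_s": time; "q": joint angles; "dq": joint speeds; "joint_efforts": joint torques, N m; "eef_pos": TCP position; "eef_rot": TCP orientation; "wrist_force": force on the tool from outside, world axes, zero at the start; "torque": the same for the moment, N m; "opening": opening from 0.0 (shut) to 1.0 (fully open); "grasp_force": force on a finger pad.
Only numpy, scipy, OpenCV 4.12 (cv2) and the standard library are available. Lean on these libraries where they do the work, as an engineer would, in place of code of your own. Each camera call takes 0.05 s, during which the arm holds its last target. There are 200 camera calls.

### The job

Take the bar blank that fits the spring-jaw holder - the middle-sized one of the three in the stock rack, 22 mm thick - and push it down past the sprung jaw until it sits fully home in the holder's forks, about centred lengthwise, and let go. Leave the two other bars and the things lying about where they are.

Things in the scene. Friction and masses are not known exactly. Their poses are not given: they have to be found in the camera images.
- bar_mid: plain round aluminium bar, 22 mm in diameter, 200 mm long, lying level in one of the rack's three cradles (which one varies). Origin: middle of the bar, on its axis (50 mm above the bench at the start); x axis along the bar. The one that fits the holder. About 0.2 kg.
- bar_thin: plain round aluminium bar, 14 mm in diameter, 200 mm long, lying level in one of the rack's three cradles (which one varies). Origin: middle of the bar, on its axis (44 mm above the bench at the start); x axis along the bar. Too thin for the holder; leave it.
- bar_thick: plain round aluminium bar, 30 mm in diameter, 200 mm long, lying level in one of the rack's three cradles (which one varies). Origin: middle of the bar, on its axis (55 mm above the bench at the start); x axis along the bar. Too thick for the holder; leave it.
- rack: fixed stock rack: plywood board 160 (x) x 250 (y) x 12 mm with three cradles at y = -80, 0 and +80 mm. Each is a pair of dark steel V angles, 20 mm wide, at x = -60 and +60 mm, tops 52 mm above the bench; bars lie along x, with only the board under their middle 100 mm. Origin: centre of underside.
- holder: fixed bar holder: green base plate 170 (x) x 90 (y) x 12 mm with two dark forks, 22 mm wide, at x = -60 and +60 mm; a bar lies along x across both, 98 mm free between them for the fingers. Slots 24.5 mm wide, floors 42 mm above the bench; on the -y side a tall tine (98 mm, top flared), on +y a short tine (56 mm) and the sprung jaw (100 mm). Mouth 38 mm wide. Origin: centre of underside.
- holder_seat (a point): where the middle of a seated 22 mm bar lies: midway between the forks, on the slot's centre line, 53 mm above the bench. Axes as the holder's: x along the bar, y towards the jaw, z up.
- holder_jaw (a joint): sprung steel jaw, two upright fingers on one hinge rod along x, on the holder's +y side. 0 rad = shut, its hooked noses over a seated bar; it swings outward (+y) to about 0.2 rad as a bar is pushed down on its sloping faces (66 to 100 mm above the bench; takes roughly 10 to 20 N) and springs back.
- oil_can: red oil can, 72 mm in diameter, 150 mm tall with its bent spout; bystander. Origin: centre of the underside.
- jar: glass jar with a steel cap, 68 mm in diameter, 85 mm tall; bystander. Origin: centre of the underside.
- tape: yellow tape measure, 70 x 35 x 62 mm; bystander. Origin: centre of the underside.
- brush: hand brush lying flat; bystander. Origin: on its underside.

How it is judged:
On the way, in this order (a step that is already met when the one before it is completed fails the run):
1. the 22 mm bar is lifted out of the rack in the gripper, its middle more than 90 mm above the bench (height (world z) of bar_mid above 0.09 m and contact force between the fingers and bar_mid above 1 N), for 0.1 s.
2. the gripper, in contact with the bar, presses it down on the holder's jaw and so swings the jaw open by more than 0.1 rad (not dropped in) (value of joint holder_jaw above 0.1 rad and contact force between the fingers and bar_mid above 1 N and contact force between bar_mid and holder above 1 N), for 0.04 s.
At the end, for the whole second after the job is handed in: 22 mm bar at rest, fully home in both forks: its middle within 3 mm of seat height, 4 mm of the slot's centre line, 20 mm of centred lengthwise, in line within 0.06 rad; jaw sprung shut over it (below 0.04 rad). Other bars, oil can, jar, tape measure, brush within 30 mm of their start (x of bar_mid in the frame of holder_seat between -0.02 and 0.02 m and y of bar_mid in the frame of holder_seat between -0.004 and 0.004 m and z of bar_mid in the frame of holder_seat between -0.003 and 0.003 m and angle between the x axis of bar_mid and the x axis of holder_seat, either way round below 0.06 rad and value of joint holder_jaw below 0.04 rad and linear speed of bar_mid below 0.02 m/s and distance of each of bar_thin, bar_thick, oil_can, jar, tape, brush from where it was at the start of the episode below 0.03 m); the robot touches nothing.
It fails at once if another bar or a bystander (oil can, jar, tape measure, brush) is moved more than 30 mm (distance of any of bar_thin, bar_thick, oil_can, jar, tape, brush from where it was at the start of the episode above 0.03 m).
It also fails if it takes over 43 s, if anything falls off the work surface, if the arm or the gripper's body presses on something with over 40 N, if the wrist force passes 120 N, or if a joint passes its speed limit or range.

## Working session

There is one attempt and no reset: what is moved stays moved. The work goes in short steps, Python scripts to look and compute and a shell command to move; the robot and the scene stay as the last step left them, time stands still between calls to the robot, and variables do not carry over. Pictures are saved under pics/ and viewed, at most 10 in all, crops included, and the job is handed in when it is done.

```bash
mkdir -p pics; ls; python3 - <<'E'
from bench import ctrl
import cv2,numpy as np,pickle
o=ctrl.get_obs();print(o)
d={}
for n in("scene","top"):
    c=ctrl.camera(n);d[n]=c;cv2.imwrite(f"pics/{n}0.png",c["color"][:,:,::-1])
    print(n,c["K"],c["pose"])
pickle.dump(d,open("cams.pkl","wb"))
E
```

```text
pics
{'time_s': 0.0, 'q': array([ 1.13367405e+00,  1.81541428e-01,  1.60802454e+00,  2.16203706e-06,
        1.35379734e+00, -2.06307441e-01]), 'dq': array([ 5.06462392e-04, -7.72550688e-04, -1.28688095e-05,  2.65133786e-04,
       -1.69847710e-03,  6.82282818e-04]), 'joint_efforts': array([ 7.63193402e-04, -4.44862640e+01, -3.51348317e+01,  8.31803703e-06,
        8.86274676e-03, -6.24953401e-06]), 'eef_pos': array([0.1312935 , 0.55924887, 0.23837593]), 'eef_rot': array([-2.80936224e-04,  1.15151594e-01,  9.93347536e-01, -8.39570947e-04]), 'wrist_force': array([-0.14135686, -0.57496307, -0.12807857]), 'torque': array([ 0.00623978,  0.01886467, -0.01806674]), 'grasp_force': 0.0, 'opening': 0.9995224230028692}
scene [[359.63960497   0.         250.39167216]
 [  0.         359.63960497 193.85037195]
 [  0.           0.           1.        ]] [[-0.73829123  0.49951299 -0.45322492  1.1046725 ]
 [ 0.67430469  0.53121593 -0.51295499  0.61735921]
 [-0.01546738 -0.68432186 -0.72901602  0.96074622]
 [ 0.          0.          0.          1.        ]]
top [[454.93422832   0.         251.83916857]
 [  0.         454.93422832 193.79836067]
 [  0.           0.           1.        ]] [[-0.0162492  -0.9973947   0.07028351  0.46601895]
 [-0.99978683  0.01710322  0.01156645 -0.02068595]
 [-0.0127384  -0.07008058 -0.99746     1.42230877]
 [ 0.          0.          0.          1.        ]]
```

View pics/scene0.png

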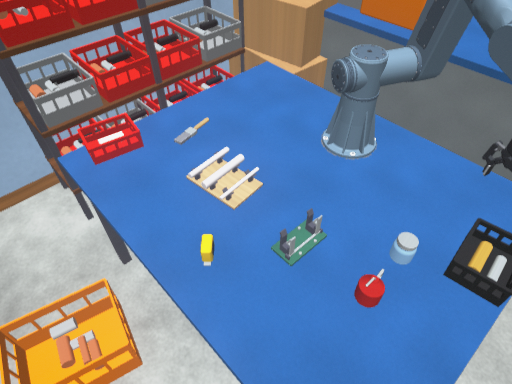

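View pics/top0.png

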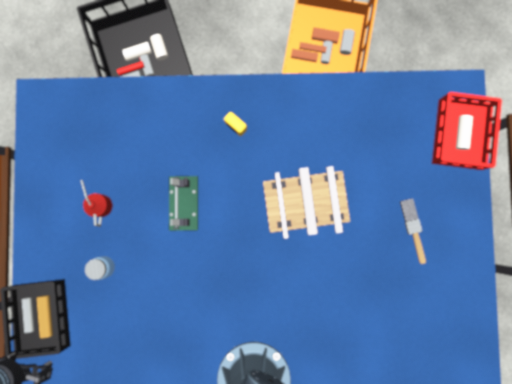

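The scene view has the rack near (225,177) and the holder near (300,240). In the top view the rack is at about (307,201), with bars at x≈282 (thin), 308 (thick) and 335 (mid?), and the holder is at about (183,203). I'll enlarge both views.

```bash
python3 - <<'E'
import pickle,cv2
d=pickle.load(open("cams.pkl","rb"))
t=d["top"]["color"][160:245,160:360,::-1]
cv2.imwrite("pics/topcrop.png",cv2.resize(t,None,fx=4,fy=4,interpolation=cv2.INTER_CUBIC))
s=d["scene"]["color"][140:270,180:335,::-1]
cv2.imwrite("pics/scenecrop.png",cv2.resize(s,None,fx=4.6,fy=4.6,interpolation=cv2.INTER_CUBIC))
E
```

```text
(no output)
```

View pics/topcrop.png

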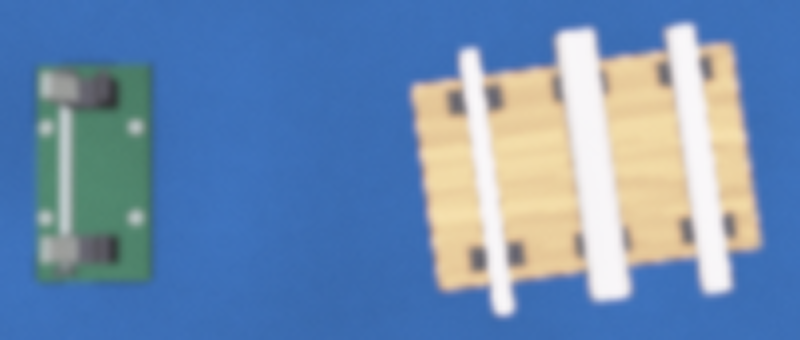

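View pics/scenecrop.png

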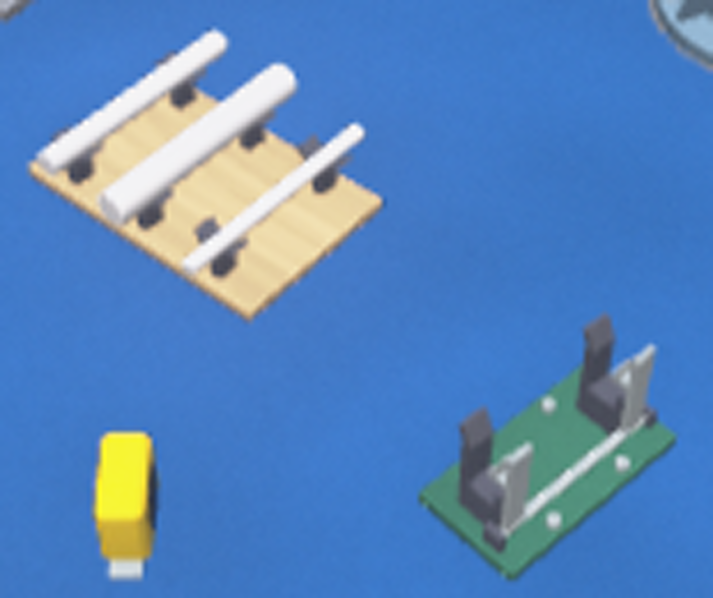

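The mid bar is the leftmost in the scene crop, with ends at (217,40) and (48,162), and the rightmost in the top crop, with ends at (680,30) and (717,290). The silver jaw is on the holder's left (world +y) side in the top view. Next I'll triangulate.

```bash
cat > h.py <<'E'
import numpy as np, cv2
from scipy.spatial.transform import Rotation as R
def P(c,pose):
    T=np.linalg.inv(pose); return c["K"]@T[:3]
def tri(c1,T1,p1,c2,T2,p2):
    X=cv2.triangulatePoints(P(c1,T1),P(c2,T2),np.array(p1,float).T,np.array(p2,float).T); return (X[:3]/X[3]).T
def onz(c,T,p,z):
    r=(T[:3,:3]@np.linalg.inv(c["K"])@np.c_[np.array(p,float),np.ones(len(p))].T).T
    return T[:3,3]+r*((z-T[2,3])/r[:,2])[:,None]
def tool(o):
    T=np.eye(4);q=o["eef_rot"];T[:3,:3]=R.from_quat([q[1],q[2],q[3],q[0]]).as_matrix();T[:3,3]=o["eef_pos"];return T
def rows(o,xyz,yaw):  # goal TCP, tool x direction yaw (mod pi) -> shares
    T=tool(o);d=T[:3,:3].T@(np.array(xyz)-T[:3,3])
    cur=np.arctan2(T[1,0],T[0,0]);w=(yaw-cur+np.pi/2)%np.pi-np.pi/2
    return np.round(np.r_[d/.2,-w/1.5],4)
E
python3 - <<'E'
import pickle,numpy as np
from h import *
d=pickle.load(open("cams.pkl","rb"));t,s=d["top"],d["scene"]
ft=lambda l:[((x+.5)/4-.5+160,(y+.5)/4-.5+160) for x,y in l]
fs=lambda l:[((x+.5)/4.6-.5+180,(y+.5)/4.6-.5+140) for x,y in l]
tb=ft([(680,30),(717,290)])
print(tri(t,t["pose"],tb,s,s["pose"],fs([(217,40),(48,162)])), onz(t,t["pose"],tb,.055))
tc=ft([(38,66),(150,66),(150,281),(38,281)])
h=onz(t,t["pose"],tc,.012);print(h,h.mean(0))
rod=ft([(66,110),(66,235)]);print(onz(t,t["pose"],rod,.02))
# corners scene: bottom(510,578), left (420,497), right(676,438)
print(tri(t,t["pose"],[tc[0],tc[2],tc[3]][1:0:-1]+[tc[0]],s,s["pose"],fs([(420,497),(676,438)][0:0]+[(598,357)]*0+[(585,350),(510,574)]+[]) ) if 0 else onz(s,s["pose"],fs([(510,574),(421,495),(675,437)]),.012))
E
```

```text
[[ 0.59104517 -0.18475882  0.20445322]
 [ 0.49151136 -0.32388565 -0.09279421]] [[ 0.63905113 -0.24096314  0.055     ]
 [ 0.44310959 -0.26302624  0.055     ]]
[[0.62515817 0.25312593 0.012     ]
 [0.62361246 0.16553383 0.012     ]
 [0.45636364 0.16683985 0.012     ]
 [0.45776553 0.25370822 0.012     ]] [0.54072495 0.20980196 0.012     ]
[[0.58958998 0.2299424  0.02      ]
 [0.49283516 0.23038377 0.02      ]]
[[0.624751   0.2514462  0.012     ]
 [0.62351165 0.16635936 0.012     ]
 [0.45735462 0.25378993 0.012     ]]
```

```bash
python3 - <<'E'
from bench import ctrl
from h import *
c=ctrl.camera("wrist");print(c["T_tool_cam"],c["K"])
E
```

```text
[[ 1.98101670e-04 -9.50933741e-01 -3.09394540e-01  7.97938990e-02]
 [ 9.99999951e-01  2.62747140e-04 -1.67273347e-04  1.04983177e-03]
 [ 2.40358400e-04 -3.09394492e-01  9.50933747e-01 -1.33991942e-01]
 [ 0.00000000e+00  0.00000000e+00  0.00000000e+00  1.00000000e+00]] [[282.268244     0.         257.98603693]
 [  0.         282.268244   190.10263878]
 [  0.           0.           1.        ]]
```

The top view puts bar_mid at about (0.54,-0.25) with yaw 0.11, and the holder at about (0.541,0.210) with yaw about -0.01. I swapped the bar ends between the two views, so I'll redo that fix. Then I'll bring the wrist camera over the holder.

```bash
python3 - <<'E'
import pickle
from bench import ctrl
from h import *
d=pickle.load(open("cams.pkl","rb"));t,s=d["top"],d["scene"]
ft=lambda l:[((x+.5)/4-.5+160,(y+.5)/4-.5+160) for x,y in l]
fs=lambda l:[((x+.5)/4.6-.5+180,(y+.5)/4.6-.5+140) for x,y in l]
print(tri(t,t["pose"],ft([(680,30),(717,290)]),s,s["pose"],fs([(48,162),(217,40)])))
print(rows(ctrl.get_obs(),[.52,.21,.25],-.008))
E
```

```text
[[ 0.63867093 -0.2405983   0.05598621]
 [ 0.44354698 -0.26329817  0.05563396]]
[-2.2913 -1.2562 -0.056  -0.1485]
```

```bash
python3 -m handwheel '[[[-0.25,-0.12,0,-0.05],[-0.5,-0.25,0,-0.1],[-0.75,-0.4,0,-0.15],[-1,-0.55,0,-0.15],[-1,-0.55,0,-0.15]]]' 50; python3 - <<'E'
from bench import ctrl
from h import *
print(rows(ctrl.get_obs(),[.52,.21,.25],-.008))
E
```

```text
time_s: 0.78
eef_pos: [0.3036, 0.4045, 0.2391]
eef_rot: [0.0, 0.006, 1.0, -0.0]
wrist_force: [-0.1, 0.5, -0.1]
opening: 0.584
grasp_force: 0.0
[-1.0932 -0.9599 -0.0531 -0.0024]
```

```bash
python3 -m handwheel '[[[-0.25,-0.25,0,0],[-0.5,-0.45,0,0],[-0.75,-0.7,0,0],[-1,-0.96,0,0],[-1,-0.96,0,0],[-1,-0.96,0,0]]]'; cat >> h.py <<'E'
def wrist(name):
    from bench import ctrl; import pickle
    o=ctrl.get_obs();c=ctrl.camera("wrist");T=tool(o)@c["T_tool_cam"]
    pickle.dump((c,T),open(name+".pkl","wb"));cv2.imwrite(f"pics/{name}.png",c["color"][:,:,::-1]);print(np.round(o["eef_pos"],4))
E
python3 -c "
from h import *
wrist('w1')"; python3 -m handwheel '[[[-0.2,0.25,0,0],[-0.2,0.3,0,0],[-0.2,0.3,0,0],[-0.2,0.3,0,0]]]'; python3 -c "
from h import *
wrist('w2')
a,b=cv2.imread('pics/w1.png'),cv2.imread('pics/w2.png')
print(a.shape)"
```

```text
time_s: 1.52
eef_pos: [0.5006, 0.2132, 0.2388]
eef_rot: [-0.0, 0.004, 1.0, 0.0]
wrist_force: [0.7, -0.2, -0.3]
opening: 0.587
grasp_force: 0.0
[0.5006 0.2132 0.2388]
time_s: 2.08
eef_pos: [0.5392, 0.2738, 0.2396]
eef_rot: [-0.0, 0.002, 1.0, -0.0]
wrist_force: [-0.7, -0.2, -0.1]
opening: 0.586
grasp_force: 0.0
[0.5392 0.2738 0.2396]
(384, 512, 3)
```

View pics/w1.png

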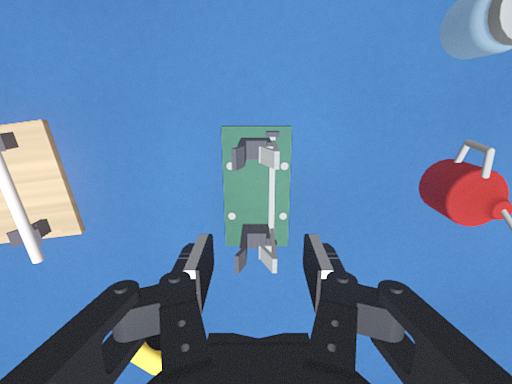

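View pics/w2.png

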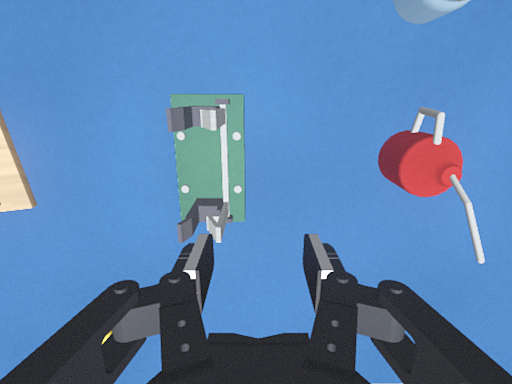

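Both wrist views show the holder plate, at (222-292,126-246) in w1 and (171-245,95-222) in w2. The dark tines are to the left and the silver jaws to the right, and the slot is visible between them. I'll measure it by triangulation and the range cloud.

```bash
python3 - <<'E'
import pickle
from h import *
(c1,T1),(c2,T2)=[pickle.load(open(f"w{i}.pkl","rb")) for i in(1,2)]
X=tri(c1,T1,[(222,126),(292,126),(224,245),(289,246)],c2,T2,[(171,95),(244.5,95),(180,222),(245.5,221)])
print(X.round(4),X.mean(0).round(4))
for c,T in((c1,T1),(c2,T2)):
    v,u=np.mgrid[:384,:512];z=c["range_z"]
    p=(np.linalg.inv(c["K"])@np.stack([u.ravel(),v.ravel(),np.ones(u.size)])*z.ravel()).T@T[:3,:3].T+T[:3,3]
    p=p[(z.ravel()>0)];m=(abs(p[:,0]-.541)<.1)&(abs(p[:,1]-.21)<.06)&(p[:,2]<.11)
    p=p[m]
    pl=p[(p[:,2]>.006)&(p[:,2]<.016)];print("plate",pl.min(0).round(4),pl.max(0).round(4),cv2.minAreaRect((pl[:,:2]*1000).astype('f4')))
    for lo,hi in((.036,.048),(.05,.062),(.062,.09),(.09,.105)):
        for sx in(-1,1):
            q=p[(p[:,2]>lo)&(p[:,2]<hi)&((p[:,0]-.541)*sx>0)]
            y=np.sort(q[:,1]);print(lo,sx,len(q),np.percentile(q[:,0],[5,50,95]).round(4),"y",np.histogram(q[:,1],np.arange(.17,.25,.005))[0], np.median(q[:,2]).round(4))
E
```

```text
[[0.4547 0.1685 0.0067]
 [0.4555 0.2585 0.0007]
 [0.6279 0.1625 0.0008]
 [0.6204 0.2573 0.0169]] [0.5396 0.2117 0.0063]
plate [0.4538 0.1653 0.006 ] [0.624  0.2566 0.016 ] ((539.075439453125, 210.85025024414062), (90.1784896850586, 169.8555450439453), 89.53836059570312)
0.036 -1 308 [0.4684 0.4765 0.4886] y [ 0  0  0  0  3 23 83 88 62 20 19  4  6  0  0] 0.0415
0.036 1 342 [0.588  0.5944 0.6077] y [ 0  0  0  0 12 32 67 67 58 39 42 12 13  0  0] 0.0413
0.05 -1 32 [0.4681 0.4693 0.471 ] y [ 0  0  0  0  3  7  0  0  0  0  4 10  8  0  0] 0.0554
0.05 1 86 [0.5878 0.59   0.6045] y [ 0  0  0  0 19 18  0  0  0  0 14 24 11  0  0] 0.0551
0.062 -1 399 [0.4682 0.4763 0.4879] y [  0   0   0   0  20 135   0   0  18  92  97  20  17   0   0] 0.0797
0.062 1 421 [0.588  0.5915 0.607 ] y [ 0  0  0  3 64 86  0  0 29 70 87 47 35  0  0] 0.0791
0.09 -1 375 [0.4695 0.4788 0.4881] y [  0   0   0  65 113   3   0   0   0   0   2  93  99   0   0] 0.0966
0.09 1 278 [0.5885 0.5975 0.6082] y [ 0  0  0 69 68  0  0  0  0  0 17 67 57  0  0] 0.0961
plate [0.4542 0.1654 0.0064] [0.6234 0.2565 0.016 ] ((538.8148193359375, 
[... 167 characters left out ...]
0417
0.036 1 326 [0.5882 0.5937 0.607 ] y [ 0  0  0  0 12 50 68 56 37 40 19 18 26  0  0] 0.0415
0.05 -1 106 [0.4682 0.4745 0.4882] y [ 0  0  0  0  3 59  0  0  0  0  3 13 28  0  0] 0.0557
0.05 1 117 [0.5881 0.591  0.6067] y [ 0  0  0  0 13 49  0  0  0  0 12 17 26  0  0] 0.0557
0.062 -1 465 [0.4701 0.479  0.4883] y [  0   0   0   0  19 245   0   0   8  59  59   6  69   0   0] 0.0809
0.062 1 494 [0.5881 0.5938 0.6078] y [  0   0   0   2  73 163   0   0  19  54  68  37  78   0   0] 0.0783
0.09 -1 424 [0.4698 0.479  0.4883] y [  0   0   0  64 163   4   0   0   0   0   0  70 123   0   0] 0.0963
0.09 1 315 [0.5887 0.5979 0.6081] y [  0   0   0  64 103   0   0   0   0   0   8  63  77   0   0] 0.0961
```

```bash
python3 - <<'E'
import pickle
from h import *
for i in(1,2):
    c,T=pickle.load(open(f"w{i}.pkl","rb"))
    v,u=np.mgrid[:384,:512];z=c["range_z"]
    p=(np.linalg.inv(c["K"])@np.stack([u.ravel(),v.ravel(),np.ones(u.size)])*z.ravel()).T@T[:3,:3].T+T[:3,3]
    for sx in(-1,1):
        k=p[(abs(p[:,0]-.539-.06*sx)<.014)&(p[:,2]>.03)]
        f=lambda a,b,lo,hi:k[(k[:,2]>a)&(k[:,2]<b)&(k[:,1]>lo)&(k[:,1]<hi)][:,1]
        t=f(.05,.085,.18,.208);s=f(.05,.058,.21,.24);n=f(.062,.08,.208,.24);j=f(.096,.102,.21,.25);tt=f(.093,.102,.17,.21)
        print(i,sx,"tine inner",np.percentile(t,[90,98,100]).round(4),"short",np.percentile(s,[0,5,10]).round(4),"nose",np.percentile(n,[0,3]).round(4),"jawtop",j.min().round(4),j.max().round(4),"tinetop",tt.min().round(4),tt.max().round(4))
from bench import ctrl
print(rows(ctrl.get_obs(),[.54,-.25,.25],.112))
E
```

```text
1 -1 tine inner [0.1992 0.1992 0.1993] short [0.2246 0.2247 0.2247] nose [0.2144 0.2145] jawtop 0.2274 0.2343 tinetop 0.1872 0.1942
1 1 tine inner [0.1981 0.1982 0.1983] short [0.2236 0.2237 0.2237] nose [0.2135 0.2135] jawtop 0.227 0.2326 tinetop 0.1861 0.1923
2 -1 tine inner [0.1994 0.1996 0.1997] short [0.2241 0.2243 0.2254] nose [0.2144 0.2146] jawtop 0.2277 0.2345 tinetop 0.1868 0.1942
2 1 tine inner [0.1983 0.1984 0.1986] short [0.2233 0.2235 0.2236] nose [0.2134 0.2137] jawtop 0.2268 0.2336 tinetop 0.1858 0.1933
[-0.0164 -2.6172 -0.051  -0.0782]
```

The slot centre is (0.539,0.2114) with yaw -0.008 and floor height 0.0415. The tine and jaw heights agree with the text. On to the rack.

```bash
python3 -m handwheel '[[[0,-0.25,0,-0.01],[0,-0.5,0,-0.03],[0,-0.75,0,-0.05],[0,-1,0,-0.08],[0,-1,0,-0.08]]]' 50;python3 -m handwheel '[[[0,-0.25,0,0],[0,-0.5,0,0],[0,-0.75,0,0],[0,-1,0,0],[0,-1,0,0]]]';python3 -m handwheel '[[[0,-0.25,0,0],[0,-0.5,0,0],[0,-0.6,0,0],[0,-0.6,0,0],[0,-0.6,0,0]]]'; cat > bar.py <<'E'
import pickle,sys
from h import *
def cloud(n):
    c,T=pickle.load(open(n+".pkl","rb"))
    v,u=np.mgrid[:384,:512];z=c["range_z"]
    p=(np.linalg.inv(c["K"])@np.stack([u.ravel(),v.ravel(),np.ones(u.size)])*z.ravel()).T@T[:3,:3].T+T[:3,3]
    return p[z.ravel()>0]
E
python3 - <<'E'
from bar import *
wrist('w3');p=cloud('w3')
d=np.array([np.cos(.114),np.sin(.114)]);n=np.array([-d[1],d[0]])
r=p[:,:2]-[.541,-.252];s=r@d;t=r@n
b=(abs(s)<.13)&(abs(t)<.03)&(p[:,2]>.053)&(p[:,2]<.08)
q=p[b];print(len(q),"top z",np.percentile(q[:,2],[50,90,99]).round(4),"s",s[b].min().round(4),s[b].max().round(4),"t",t[b].min().round(4),t[b].max().round(4))
top=q[q[:,2]>np.percentile(q[:,2],70)]
print(np.polyfit(top[:,0]-.541,top[:,1],1), cv2.minAreaRect((q[:,:2]*1000).astype('f4')))
for nm,o in(("other",.08),("other2",.16),):
    m=(abs(s)<.13)&(abs(t-o)<.025)&(p[:,2]>.04)&(p[:,2]<.09);print(nm,m.sum(),p[m][:,2].max() if m.any() else 0)
E
```

```text
time_s: 2.75
eef_pos: [0.5389, 0.07, 0.24]
eef_rot: [0.0, -0.054, 0.999, -0.0]
wrist_force: [0.3, -0.2, 0.0]
opening: 0.585
grasp_force: 0.0
time_s: 3.38
eef_pos: [0.562, -0.1277, 0.2396]
eef_rot: [0.0, -0.055, 0.998, -0.0]
wrist_force: [0.7, 0.3, -0.1]
opening: 0.585
grasp_force: 0.0
time_s: 4.0
eef_pos: [0.5756, -0.2423, 0.2392]
eef_rot: [-0.0, -0.058, 0.998, 0.001]
wrist_force: [0.2, 0.5, 0.1]
opening: 0.59
grasp_force: 0.0
[ 0.5756 -0.2423  0.2392]
3207 top z [0.0584 0.0601 0.061 ] s -0.1007 0.0989 t -0.0188 0.0106
[ 0.11640737 -0.25187029] ((540.6083984375, -256.18804931640625), (199.60897827148438, 28.874923706054688), 6.817661285400391)
other 5432 0.07188255068144284
other2 3199 0.05352525040334838
```

View pics/w3.png

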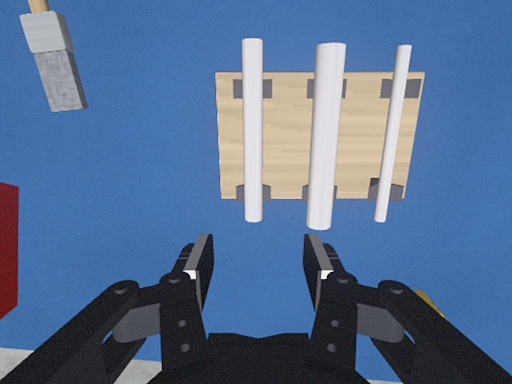

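w3 shows the mid bar at the left, (253,40)-(254,220), with the thick one next and the thin one at the right. Its top is at 61 mm, which makes it the 22 mm bar, centred at (0.540,-0.252) with yaw 0.116.

```bash
python3 - <<'E'
from bench import ctrl
from h import *
print(rows(ctrl.get_obs(),[.5398,-.252,.043],.116))
E
```

```text
[ 1.836e-01 -2.820e-02  9.816e-01 -1.000e-04]
```

```bash
python3 -m handwheel '[[[0.1,-0.03,0.2,0],[0.18,-0.03,0.4,0],[0.18,-0.03,0.6,0],[0.18,-0.03,0.6,0],[0.18,-0.03,0.6,0],[0.18,-0.03,0.6,0]]]' 50; python3 - <<'E'
from bench import ctrl
from h import *
print(rows(ctrl.get_obs(),[.5398,-.252,.043],.116))
E
```

```text
time_s: 4.8
eef_pos: [0.542, -0.2549, 0.1217]
eef_rot: [0.002, -0.057, 0.998, -0.001]
wrist_force: [-0.5, 0.6, -0.6]
opening: 0.584
grasp_force: 0.0
[ 0.0106  0.017   0.3936 -0.0007]
```

```bash
python3 -m handwheel '[[[0.01,0.015,0.1,0],[0.01,0.015,0.2,0],[0.01,0.015,0.3,0],[0.01,0.015,0.36,0],[0.01,0.015,0.393,0],[0.01,0.015,0.393,0],[0.01,0.015,0.393,0]]]' 50; python3 -m handwheel '[[[0,0,0,0],[0,0,0,0],[0,0,0,0],[0,0,0,0],[0,0,0,0],[0,0,0,0]]]' 10
```

```text
time_s: 5.68
eef_pos: [0.5386, -0.252, 0.0413]
eef_rot: [0.0, -0.057, 0.998, -0.0]
wrist_force: [0.3, -0.3, -0.3]
opening: 0.585
grasp_force: 0.0
time_s: 6.42
eef_pos: [0.5387, -0.2526, 0.0415]
eef_rot: [0.001, -0.057, 0.998, -0.001]
wrist_force: [-1.5, -3.8, 5.6]
opening: 0.233
grasp_force: 58.9
```

Gripped. Lifting.

```bash
python3 -m handwheel '[[[0,0,-0.1,0],[0,0,-0.25,0],[0,0,-0.45,0],[0,0,-0.65,0],[0,0,-0.75,0],[0,0,-0.75,0],[0,0,-0.75,0]]]'; python3 - <<'E'
from bar import *
from bench import ctrl
wrist('w4');o=ctrl.get_obs();p=cloud('w4');T=tool(o)
q=(p-T[:3,3])@T[:3,:3]   # tool frame
b=q[(abs(q[:,1])<.02)&(abs(q[:,0])<.13)&(abs(q[:,2]+.011)<.03)]
print(len(b),np.percentile(b,[0,1,50,99,100],axis=0).round(4))
for lo,hi in((-.11,-.04),(-.03,.03),(.03,.11)):
    k=b[(b[:,0]>lo)&(b[:,0]<hi)]; print(lo,len(k),k[:,2].min().round(4) if len(k) else 0, np.percentile(k[:,1],[1,99]).round(4) if len(k) else 0)
print(rows(o,[.539,.2114,.2],-.0085))
E
```

```text
time_s: 7.3
eef_pos: [0.5374, -0.2507, 0.1894]
eef_rot: [-0.001, -0.057, 0.998, 0.001]
wrist_force: [0.5, 0.2, -2.1]
opening: 0.238
grasp_force: 58.8
[ 0.5374 -0.2507  0.1894]
16007 [[-0.0462 -0.02   -0.041 ]
 [-0.0376 -0.0181 -0.0391]
 [ 0.0335  0.0006 -0.0174]
 [ 0.0971  0.0177 -0.0033]
 [ 0.0985  0.02    0.0044]]
-0.11 47 -0.0161 [-0.0095  0.0118]
-0.03 7065 -0.041 [-0.0192  0.0192]
0.03 8331 -0.0205 [-0.01    0.0113]
[-0.2722  2.2947 -0.0501  0.0819]
```

View pics/w4.png

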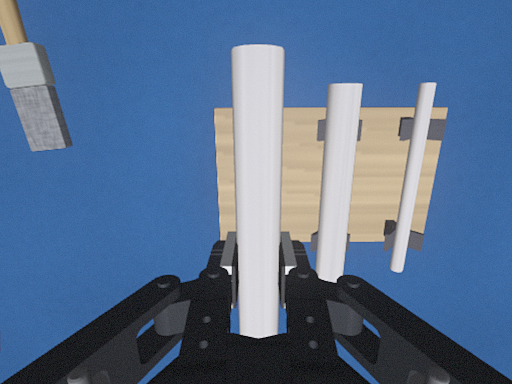

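The bar is held squarely between the pads, running from (258,48) to (259,335). The other bars haven't moved. I'll check its tilt in the hand and then carry it over.

```bash
cat > hold.py <<'E'
import sys
from bar import *
def hold(n):
    from bench import ctrl
    p=cloud(n);o=ctrl.get_obs();T=tool(o);q=(p-T[:3,3])@T[:3,:3]
    b=q[(abs(q[:,1])<.012)&(q[:,0]>.02)&(q[:,0]<.095)&(abs(q[:,2]+.011)<.02)]
    X=[];Z=[];Y=[]
    for x in np.arange(.022,.094,.006):
        k=b[abs(b[:,0]-x)<.003]
        if len(k)<30: continue
        X.append(x);Z.append(np.percentile(k[:,2],2));a=np.percentile(k[:,1],[1,99]);Y.append(a.mean())
    print("top z slope",np.polyfit(X,Z,1),"y slope",np.polyfit(X,Y,1))
    return o
E
python3 -c "
from hold import *
hold('w4')"
python3 -m handwheel '[[[-0.03,0.2,0,0.01],[-0.06,0.4,0,0.02],[-0.09,0.6,0,0.03],[-0.12,0.8,0,0.04],[-0.12,1,0,0.04]]]'
python3 -m handwheel '[[[-0.03,0.25,0,0.01],[-0.06,0.5,0,0.02],[-0.08,0.7,0,0.04],[-0.08,0.9,0,0.04],[-0.08,0.9,0,0.04]]]'
python3 -c "
from h import *
from bench import ctrl
print(rows(ctrl.get_obs(),[.539,.2114,.16],-.0085))"
```

```text
top z slope [-0.00320881 -0.01915583] y slope [-0.0020803   0.00078037]
time_s: 7.98
eef_pos: [0.5383, -0.0486, 0.1891]
eef_rot: [-0.001, -0.027, 1.0, 0.001]
wrist_force: [-0.3, 1.0, -2.1]
opening: 0.239
grasp_force: 58.9
time_s: 8.6
eef_pos: [0.5439, 0.1329, 0.189]
eef_rot: [-0.002, 0.001, 1.0, 0.0]
wrist_force: [-0.6, -1.0, -2.1]
opening: 0.237
grasp_force: 59.1
[0.025  0.3922 0.1452 0.0043]
```

```bash
python3 -m handwheel '[[[0.01,0.15,0.05,0],[0.02,0.3,0.1,0.003],[0.02,0.39,0.145,0.003],[0.02,0.39,0.145,0.003],[0.02,0.39,0.145,0.003],[0.02,0.39,0.145,0.003]]]'
python3 -c "
from hold import *
wrist('w5');o=hold('w5')
print(rows(o,[.5385,.2107,.045],-.0085))"
```

```text
time_s: 9.35
eef_pos: [0.5424, 0.2075, 0.1621]
eef_rot: [0.0, 0.006, 1.0, -0.0]
wrist_force: [0.0, -0.6, -1.8]
opening: 0.236
grasp_force: 59.2
[0.5424 0.2075 0.1621]
top z slope [-0.00414584 -0.01869603] y slope [-0.00201263  0.00068964]
[ 0.0201  0.0155  0.5858 -0.0019]
```

View pics/w5.png

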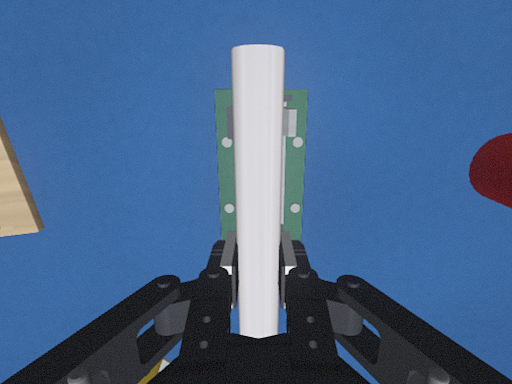

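The bar lies over the holder, parallel to the plate: the axis is at column 259 and the plate spans 216-307. I'll lower it to just above the jaw.

```bash
python3 -m handwheel '[[[0.02,0.015,0.1,-0.002],[0.02,0.015,0.2,-0.002],[0.02,0.015,0.26,-0.002],[0.02,0.015,0.26,-0.002],[0.02,0.015,0.26,-0.002],[0.02,0.015,0.26,-0.002]]]'
python3 -c "
from h import *
from bench import ctrl
print(rows(ctrl.get_obs(),[.5385,.2107,.045],-.0085))"
```

```text
time_s: 10.15
eef_pos: [0.5387, 0.2115, 0.1107]
eef_rot: [0.001, 0.004, 1.0, 0.0]
wrist_force: [-0.1, 0.1, -1.5]
opening: 0.234
grasp_force: 59.2
[ 0.0013 -0.0042  0.3283  0.0008]
```

Alignment is within 1 mm. I'll press down slowly, stopping partway to check forces.

```bash
python3 -m handwheel '[[[0,-0.004,0.04,0],[0,-0.004,0.08,0],[0,-0.004,0.11,0],[0,-0.004,0.14,0],[0,-0.004,0.16,0]]]'
python3 -m handwheel '[[[0,0,0.02,0],[0,0,0.04,0],[0,0,0.06,0],[0,0,0.08,0]]]'
python3 -c "
from h import *
from bench import ctrl
print(rows(ctrl.get_obs(),[.5385,.2107,.045],-.0085))"
```

```text
time_s: 10.78
eef_pos: [0.5381, 0.2102, 0.0776]
eef_rot: [0.0, 0.004, 1.0, -0.0]
wrist_force: [-0.7, -2.6, 3.5]
opening: 0.234
grasp_force: 59.7
time_s: 11.28
eef_pos: [0.5404, 0.21, 0.0642]
eef_rot: [0.003, 0.004, 1.0, -0.0]
wrist_force: [1.5, -5.4, 2.7]
opening: 0.235
grasp_force: 59.5
[0.0101 0.0034 0.0959 0.0007]
```

```bash
python3 -m handwheel '[[[0,0,0.02,0],[0,0,0.035,0],[0,0,0.05,0],[0,0,0.065,0],[0,0,0.08,0],[0,0,0.085,0]]]'
python3 -c "
from hold import *
wrist('w6');o=hold('w6')
print(rows(o,[.5385,.2107,.045],-.0085))"
```

```text
time_s: 12.02
eef_pos: [0.5377, 0.2112, 0.045]
eef_rot: [-0.0, 0.004, 1.0, 0.0]
wrist_force: [-5.0, -0.7, 6.6]
opening: 0.238
grasp_force: 60.0
[0.5377 0.2112 0.045 ]
top z slope [-0.02298106 -0.02096847] y slope [ 0.00216274 -0.00030136]
[-0.0037 -0.0026  0.0002  0.001 ]
```

The bar crept about 2 mm up in the pads, so I'll push a little farther.

```bash
python3 -m handwheel '[[[0,0,0.01,0],[0,0,0.015,0],[0,0,0.02,0],[0,0,0.02,0]]]'
python3 -c "
from hold import *
wrist('w7');o=hold('w7')
p=cloud('w7')
for x in np.arange(.44,.56,.01):
    k=p[(abs(p[:,0]-x)<.005)&(abs(p[:,1]-.2115)<.004)&(p[:,2]<.1)]
    if len(k): print(round(x,3),len(k),np.percentile(k[:,2],[50,95]).round(4))"
```

```text
time_s: 12.58
eef_pos: [0.5379, 0.2113, 0.0447]
eef_rot: [-0.0, 0.003, 1.0, 0.0]
wrist_force: [-16.5, -3.4, 32.9]
opening: 0.238
grasp_force: 62.9
[0.5379 0.2113 0.0447]
top z slope [-0.01921288 -0.02130959] y slope [-6.35378151e-05 -1.81673813e-04]
0.44 347 [0.0626 0.0639]
0.45 585 [0.0627 0.0638]
0.46 521 [0.0627 0.0638]
0.47 509 [0.0627 0.0687]
0.48 487 [0.0629 0.0703]
0.49 424 [0.0627 0.0679]
0.5 381 [0.0627 0.0637]
0.51 359 [0.0627 0.0638]
0.52 336 [0.0627 0.0638]
0.53 314 [0.0627 0.0637]
0.54 293 [0.0626 0.0637]
0.55 271 [0.0626 0.0637]
0.56 265 [0.0626 0.0635]
```

The bar is bottomed at 33 N and level, with its top at 63.8 mm (axis at about 53 mm) and the noses over it. I'll relax, release and retreat.

```bash
python3 -m handwheel '[[[0,0,-0.02,0],[0,0,-0.02,0]]]'; python3 -m handwheel '[[[0,0,0,0],[0,0,0,0],[0,0,0,0],[0,0,0,0]]]' 48
python3 -m handwheel '[[[0,0,-0.1,0],[0,0,-0.25,0],[0,0,-0.5,0],[0,0,-0.8,0],[0,0,-1,0],[0,0,-1,0],[0,0,-1,0]]]'
python3 - <<'E'
from bar import *
wrist('w8');p=cloud('w8')
m=(abs(p[:,0]-.539)<.12)&(abs(p[:,1]-.2114)<.02)
for x in np.arange(.44,.65,.02):
    k=p[m&(abs(p[:,0]-x)<.006)&(p[:,2]>.05)&(p[:,2]<.067)]
    if len(k): print(round(x,3),np.percentile(k[:,2],95).round(4),np.percentile(k[:,1],[1,99]).round(4))
k=p[m&(p[:,2]>.055)&(p[:,2]<.066)&(abs(p[:,1]-.2114)<.008)];print(k[:,0].min(),k[:,0].max())
for sx in(-1,1):
    k=p[(abs(p[:,0]-.539-.06*sx)<.014)&(p[:,1]>.205)&(p[:,1]<.25)]
    print(sx,"jawtop",[f(k[(k[:,2]>.096)&(k[:,2]<.102)][:,1]).round(4) for f in(np.min,np.max)],"nose",np.percentile(k[(k[:,2]>.068)&(k[:,2]<.08)][:,1],[0,3]).round(4))
E
```

```text
time_s: 12.88
eef_pos: [0.5384, 0.2109, 0.0451]
eef_rot: [0.001, 0.004, 1.0, 0.0]
wrist_force: [0.2, -0.7, -0.8]
opening: 0.235
grasp_force: 59.4
time_s: 13.38
eef_pos: [0.538, 0.2106, 0.0446]
eef_rot: [-0.0, 0.004, 1.0, 0.0]
wrist_force: [0.0, -0.3, -1.4]
opening: 0.564
grasp_force: 0.0
time_s: 14.25
eef_pos: [0.5376, 0.2106, 0.2451]
eef_rot: [0.0, 0.004, 1.0, 0.0]
wrist_force: [-0.3, 0.2, -0.3]
opening: 0.56
grasp_force: 0.0
[0.5376 0.2106 0.2451]
0.44 0.0638 [0.2016 0.2221]
0.46 0.0641 [0.2012 0.2221]
0.48 0.0647 [0.1992 0.2143]
0.5 0.0638 [0.2005 0.2223]
0.52 0.0639 [0.2014 0.2223]
0.54 0.0639 [0.201  0.2211]
0.56 0.0638 [0.2006 0.2211]
0.58 0.0639 [0.2002 0.2212]
0.6 0.0637 [0.2012 0.2125]
0.62 0.0637 [0.2009 0.2208]
0.64 0.0636 [0.2007 0.2213]
0.4397105745789416 0.6400767461654105
-1 jawtop [np.float64(0.2277), np.float64(0.2344)] nose [0.2152 0.2153]
1 jawtop [np.float64(0.2267), np.float64(0.2334)] nose [0.2136 0.2136]
```

View pics/w8.png

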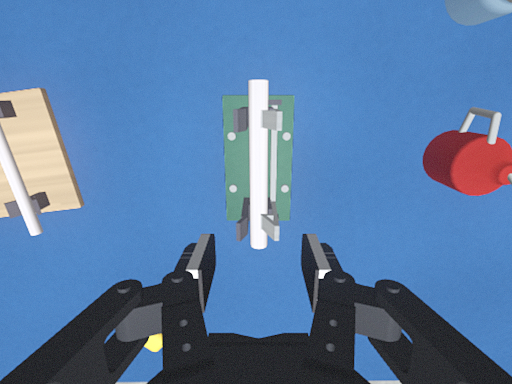

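The bar lies level in both forks, from (258,82) to (259,248), centred at x=0.540, with the jaws shut over it and the gripper clear. Handing in.

```bash
python3 -c "
from bench import ctrl
print(ctrl.hand_in())"
```

```text
the job is handed in; nothing more can be done
None
```

The 22 mm bar is fully home in the holder's forks: level, centred lengthwise to about 1 mm, jaw shut over it and gripper clear. I handed the job in about 14 s into the 43 s allowed; no verdict came back.

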